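Reverse the row of water-sample vials into the bench rack

TASK

Move the four capped sample vials from the field rack with the black seats into the four compartments of the aluminium bench rack, in reverse order: the vial nearest the field rack's blue end goes into the compartment farthest from the bench rack's blue end, and so on along the row. Set each vial down upright on the floor of its own compartment without dropping it or tipping it over, and let go.

Things in the scene. Friction and masses are not known exactly. Their poses are not given: they have to be found in the camera images.
- vial_red: Loose sample vial, upright: amber glass with a paper band and a red screw cap, 60 g or so. Glass 28 mm diameter, 66 mm high; cap 29 mm diameter; 91 mm high in all. Origin at the centre of its underside, z up along the vial. At the start it stands in the seat with the red tab, about on the seat's centre.
- vial_yellow: Loose sample vial, upright: amber glass with a paper band and a yellow screw cap, 60 g or so. Glass 28 mm diameter, 66 mm high; cap 29 mm diameter; 91 mm high in all. Origin at the centre of its underside, z up along the vial. At the start it stands in the seat with the yellow tab, about on the seat's centre.
- vial_green: Loose sample vial, upright: amber glass with a paper band and a green screw cap, 60 g or so. Glass 28 mm diameter, 66 mm high; cap 29 mm diameter; 91 mm high in all. Origin at the centre of its underside, z up along the vial. At the start it stands in the seat with the green tab, about on the seat's centre.
- vial_white: Loose sample vial, upright: amber glass with a paper band and a white screw cap, 60 g or so. Glass 28 mm diameter, 66 mm high; cap 29 mm diameter; 91 mm high in all. Origin at the centre of its underside, z up along the vial. At the start it stands in the seat with the white tab, about on the seat's centre.
- field_rack: Fixed, on the left or right of the bench: flat grey carrier 94 x 212 mm, 10 mm thick, with a blue end block (94 x 20 mm, 24 mm high) at its +y end. Four seats in a row along its y axis, centred at y = +78, +26, -26, -78 mm, x = 0 (which is where varies). Origin: middle of the grey carrier's underside, on the bench; x across the row, z up.
- seat_red: Fixed seat on the field rack: black open-topped square cup, 50 x 50 mm outside, 44 x 44 mm inside, 30 mm high, floor 4 mm thick, with a red tab (18 mm long, 36 mm wide) at its rim on the -x side. Origin at the centre of its underside, 10 mm above the bench; axes parallel to the field rack's.
- seat_yellow: Fixed seat on the field rack: black open-topped square cup, 50 x 50 mm outside, 44 x 44 mm inside, 30 mm high, floor 4 mm thick, with a yellow tab (18 mm long, 36 mm wide) at its rim on the -x side. Origin at the centre of its underside, 10 mm above the bench; axes parallel to the field rack's.
- seat_green: Fixed seat on the field rack: black open-topped square cup, 50 x 50 mm outside, 44 x 44 mm inside, 30 mm high, floor 4 mm thick, with a green tab (18 mm long, 36 mm wide) at its rim on the -x side. Origin at the centre of its underside, 10 mm above the bench; axes parallel to the field rack's.
- seat_white: Fixed seat on the field rack: black open-topped square cup, 50 x 50 mm outside, 44 x 44 mm inside, 30 mm high, floor 4 mm thick, with a white tab (18 mm long, 36 mm wide) at its rim on the -x side. Origin at the centre of its underside, 10 mm above the bench; axes parallel to the field rack's.
- bench_rack: Fixed, on the other side: aluminium, 56 x 212 mm, walls 36 mm high, 4 mm thick, floor 8 mm above the bench; blue end block (56 x 20 mm, 36 mm high) at its +y end. Four open compartments in a row along y, each 48 x 48 mm inside, centred at y = +78, +26, -26, -78 mm, x = 0; empty at the start. Origin: middle of the aluminium part's underside, on the bench; x across the row, z up.
Not all that is in view belongs to the job. Several things have the shape of the field_rack; the one meant has the colours described above.

How it is judged (in metres and radians):
At the end, for the whole second after the job is handed in: Each vial stands in the bench rack at y opposite in sign to its seat's y in the field rack: within 15 mm of its compartment's centre in x and y, underside within 6 mm of the floor's height, upright within 0.15 rad, under 20 mm/s, not touched by the fingers (((y of seat_red in the frame of field_rack between 0.066 and 0.09 m and y of vial_red in the frame of bench_rack between -0.093 and -0.063 m) or (y of seat_red in the frame of field_rack between 0.014 and 0.038 m and y of vial_red in the frame of bench_rack between -0.041 and -0.011 m) or (y of seat_red in the frame of field_rack between -0.038 and -0.014 m and y of vial_red in the frame of bench_rack between 0.011 and 0.041 m) or (y of seat_red in the frame of field_rack between -0.09 and -0.066 m and y of vial_red in the frame of bench_rack between 0.063 and 0.093 m)) and x of vial_red in the frame of bench_rack between -0.015 and 0.015 m and z of vial_red in the frame of bench_rack between 0.002 and 0.014 m and angle between each of vial_red, vial_yellow, vial_green, vial_white's own z axis and vertical below 0.15 rad and linear speed of each of vial_red, vial_yellow, vial_green, vial_white below 0.02 m/s and contact force between each of vial_red, vial_yellow, vial_green, vial_white and the fingers below 0.05 N and ((y of seat_yellow in the frame of field_rack between 0.066 and 0.09 m and y of vial_yellow in the frame of bench_rack between -0.093 and -0.063 m) or (y of seat_yellow in the frame of field_rack between 0.014 and 0.038 m and y of vial_yellow in the frame of bench_rack between -0.041 and -0.011 m) or (y of seat_yellow in the frame of field_rack between -0.038 and -0.014 m and y of vial_yellow in the frame of bench_rack between 0.011 and 0.041 m) or (y of seat_yellow in the frame of field_rack between -0.09 and -0.066 m and y of vial_yellow in the frame of bench_rack between 0.063 and 0.093 m)) and x of vial_yellow in the frame of bench_rack between -0.015 and 0.015 m and z of vial_yellow in the frame of bench_rack between 0.002 and 0.014 m and ((y of seat_green in the frame of field_rack between 0.066 and 0.09 m and y of vial_green in the frame of bench_rack between -0.093 and -0.063 m) or (y of seat_green in the frame of field_rack between 0.014 and 0.038 m and y of vial_green in the frame of bench_rack between -0.041 and -0.011 m) or (y of seat_green in the frame of field_rack between -0.038 and -0.014 m and y of vial_green in the frame of bench_rack between 0.011 and 0.041 m) or (y of seat_green in the frame of field_rack between -0.09 and -0.066 m and y of vial_green in the frame of bench_rack between 0.063 and 0.093 m)) and x of vial_green in the frame of bench_rack between -0.015 and 0.015 m and z of vial_green in the frame of bench_rack between 0.002 and 0.014 m and ((y of seat_white in the frame of field_rack between 0.066 and 0.09 m and y of vial_white in the frame of bench_rack between -0.093 and -0.063 m) or (y of seat_white in the frame of field_rack between 0.014 and 0.038 m and y of vial_white in the frame of bench_rack between -0.041 and -0.011 m) or (y of seat_white in the frame of field_rack between -0.038 and -0.014 m and y of vial_white in the frame of bench_rack between 0.011 and 0.041 m) or (y of seat_white in the frame of field_rack between -0.09 and -0.066 m and y of vial_white in the frame of bench_rack between 0.063 and 0.093 m)) and x of vial_white in the frame of bench_rack between -0.015 and 0.015 m and z of vial_white in the frame of bench_rack between 0.002 and 0.014 m).
It fails at once if a vial is tipped over (more than 45 degrees from upright) (angle between any of vial_red, vial_yellow, vial_green, vial_white's own z axis and vertical above 0.785 rad).
It fails at once if a vial is dropped or thrown (faster than 0.7 m/s with no finger on it: a fall of 25 mm) ((linear speed of vial_red above 0.7 m/s and contact force between vial_red and the fingers below 0.01 N) or (linear speed of vial_yellow above 0.7 m/s and contact force between vial_yellow and the fingers below 0.01 N) or (linear speed of vial_green above 0.7 m/s and contact force between vial_green and the fingers below 0.01 N) or (linear speed of vial_white above 0.7 m/s and contact force between vial_white and the fingers below 0.01 N)).
It also fails if it takes over 118 s, if anything falls off the work surface, if the arm or the gripper's body presses on something with over 40 N, if the wrist force passes 120 N, or if a joint passes its speed limit or range.

ROBOT

A 6-joint arm with a two-finger parallel gripper is mounted at the origin on the work surface. World frame = base frame: x ahead of the robot, y to its left, z up, the work surface at z = 0. Lengths are in mm, angles in rad, forces in N, time in s.
With the tool pointing down it reaches from about 350 to 875 mm from the base axis. Payload 4.2 kg.
Tool frame: the origin (TCP) lies between the finger pads; the fingertips stand 25 mm ahead of it and the grasp point (between the pads) lies 6 mm ahead of it; z points along the fingers, y is the line along which they close (so a half turn about z gives the same grasp; the last joint's range is limited). The gripper opens to 85 mm and grips with 20 to 120 N. Pads are 22 mm wide; open, the fingers measure 114 mm over their backs; the gripper's body (76 mm by 85 mm) begins 54 mm behind the grasp point. The pads swing forward as they close: fully open they stand 13 mm farther back than shut.
Start: joints at [-0.9, 0.385, 0.008, 0, -1.194, -0.259], TCP at [250.175, -572.723, 256.312] pointing down, gripper open.
Joint ranges: [-3.14, 3.14], [-1.21, 2.06], [-1.07, 1.41], [-3.16, 2.05], [-2.99, -0.16], [-3.1, 3.1]. Speed limits (rad/s): [2.79, 2.79, 3.14, 3.14, 3.14, 3.14].

INTERFACE

Orientations are given as a unit quaternion [x, y, z, w].
In Python, from bench import read_state, imaging, workorder, nets gives the robot as it stands.
- The arm moves only by the tool apply_moves, never from a script. Its argument "rows" is a list of rows, each an object with "hand": the opening, from -1 (shut) to 1 (fully open); "delta_pos": the shift along the tool's x, y, z in mm, a list of three; "yaw": the turn about the tool's z in rad. A call has 1 to 12 rows; each row is the pose to reach, as a shift and turn from the pose commanded when the call began, along the tool's axes at that moment; what a row does not reach only later rows make up. A row lasts 1/12 s, in which the tool goes at most 41.7 mm and 7.16 degrees, less where a joint would pass 70% of its speed; a pose out of reach is approached as far as the arm can. A call with a gripper value outside its range is refused whole. The fingers move at their own pace and stop on an object; the grip force is fixed at half the most. Time passes only in rows, so rows that repeat a pose let the fingers close. It gives the time, the measured TCP pose, the force, the opening and the grip force at its end, in the units of the state.
- read_state(): the state, without advancing time (a new reading comes with each control period).
- imaging.get_image(name): name is "side" or "top"; returns a dict with "pixels" (480x640x3 uint8, red, green, blue), "fx", "fy", "cx", "cy" (pixels), "xyz" and "rotation" of the camera in the world. Camera axes: x right, y down, z forward; pixel columns grow to the right and rows downward; lengths in mm; the calibration is good to about 2 mm. A picture is of the moment at which its call begins. There is no depth.
- workorder.job_done(): hands the job in; it is judged then, once.
Trained networks look in the newest picture that a camera, given by its name, has taken for a name from the list of things; names that differ only in an ending like _2 or _b are one class to them, and where a whole thing is asked for, a point or a joint stands for the part that bears it (a point fixed in the world has none). Each returns a list of dicts, best first, with "score" (0 to 1); they miss things now and then, are a little off and sometimes report something else, mostly with a low value. They report only what shows in the picture. A call takes as long as a camera call. They do not tell look-alikes from the thing itself.
- nets.find_in(camera, query): "location" ([row, column] in pixels, amid what is visible of it).
- nets.pinpoint(camera, query): "location" ([row, column] in pixels: a listed point, or the origin of a listed thing).
The state is a dict: "clock": time; "joints": joint angles; "joint_vel": joint speeds; "joint_efforts": joint torques, N m; "position": TCP position; "ee_rot": TCP orientation; "contact_force": force on the tool from outside, world axes, zero at the start; "wrist_torque": the same for the moment, N m; "gripper_width": finger opening in mm; "grasp_force": force on a finger pad.
Only numpy, scipy, OpenCV 4.12 (cv2) and the standard library are available. Lean on these libraries where they do the work, as an engineer would, in place of code of your own. Each camera call takes 0.05 s, during which the arm holds its last target. There are 200 camera calls.

## Working session

There is one attempt and no reset: what is moved stays moved. The work goes in short steps, Python scripts to look and compute and a tool call to move; the robot and the scene stay as the last step left them, time stands still between calls to the robot, and variables do not carry over. Pictures are saved under pics/ and viewed, at most 14 in all, crops included, and the job is handed in when it is done.

Besides the shell and the picture viewer there is one more tool, called after "Emit:" in YAML: its name, and indented under it one key for each argument. apply_moves: Moves the arm, as the interface text tells. Its arguments: {"type":"object","properties":{"rows":{"type":"array"}},"required":["rows"]}

```bash
mkdir -p pics; ls
python3 - <<'E'
from bench import read_state, imaging, nets
import cv2, json
for c in ("top","side"):
    im=imaging.get_image(c); cv2.imwrite(f"pics/{c}0.png",im["pixels"][:,:,::-1])
    print(c,{k:(v.tolist() if hasattr(v,'tolist') else v) for k,v in im.items() if k!="pixels"})
    for q in ["vial_red","vial_yellow","vial_green","vial_white","field_rack","bench_rack","seat_red","seat_yellow","seat_green","seat_white"]:
        print(q,[(round(d["score"],2),[round(float(x),1) for x in d["location"]]) for d in nets.pinpoint(c,q)][:3])
print(read_state())
E
```

```text
pics
top {'fx': 445.39489841220336, 'fy': 445.39489841220336, 'cx': 319.7693601343801, 'cy': 236.04832731399588, 'xyz': [402.1731912417313, -10.308030727872467, 796.9733542400205], 'rotation': [0.715264999933276, -0.6981312489116241, 0.021580145421130254, -0.02330314328903713]}
vial_red [(0.67, [176.0, 427.2])]
vial_yellow [(0.56, [176.5, 456.9]), (0.47, [177.7, 428.7]), (0.29, [177.0, 403.7])]
vial_green [(0.76, [172.3, 493.3]), (0.48, [175.5, 455.7])]
vial_white [(0.59, [181.2, 400.6])]
field_rack [(0.69, [316.1, 201.5])]
bench_rack [(0.83, [207.5, 209.5])]
seat_red [(0.88, [179.5, 430.5])]
seat_yellow [(0.78, [176.0, 455.5])]
seat_green [(0.61, [174.1, 490.0])]
seat_white [(0.96, [180.1, 403.2])]
side {'fx': 534.5567770446929, 'fy': 534.5567770446929, 'cx': 314.17449409559373, 'cy': 244.9418795392338, 'xyz': [254.631232319559, 765.8319342883362, 826.7684712654224], 'rotation': [-0.1321550544371388, 0.9112574931805002, -0.38717840280862503, 0.047304408966499574]}
vial_red [(0.51, [194.7, 296.6])]
vial_yellow [(0.52, [181.6, 299.8])]
vial_green [(0.75, [167.3, 308.1]), (0.2, [178.7,
[... 397 characters left out ...]
e-01,  3.84668684e-01,  7.88174144e-03,  3.81019756e-06,
       -1.19400379e+00, -2.58610721e-01]), 'joint_vel': array([ 8.52762319e-05, -1.14277833e-03, -4.49462300e-04,  5.26991352e-04,
       -4.78658209e-04,  1.03693134e-03]), 'joint_efforts': array([-6.76721793e-04, -3.92102051e+01,  1.88619447e+01,  4.19056222e+00,
       -4.65985195e-04,  2.23622601e-05]), 'position': array([ 250.18760462, -572.70564321,  256.32440234]), 'ee_rot': array([-2.04459516e-01,  9.78875021e-01, -3.29328833e-06, -3.31172582e-07]), 'contact_force': array([0.83476076, 0.50161089, 0.06896092]), 'wrist_torque': array([ 0.01970728, -0.00515452, -0.01538618]), 'grasp_force': 0.0, 'gripper_width': 85.48124224526941}
```

View pics/top0.png

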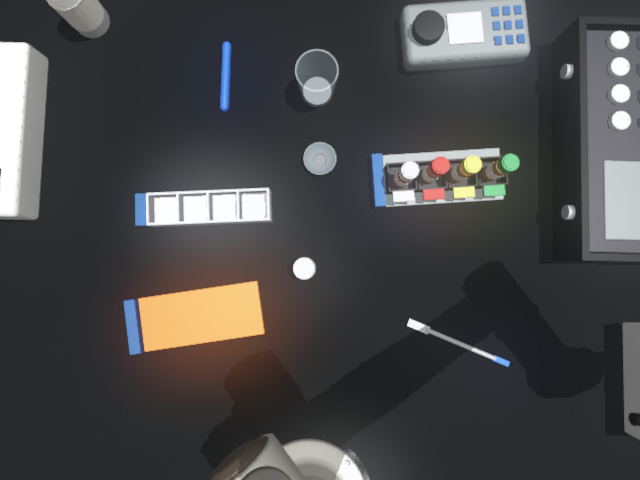

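View pics/side0.png

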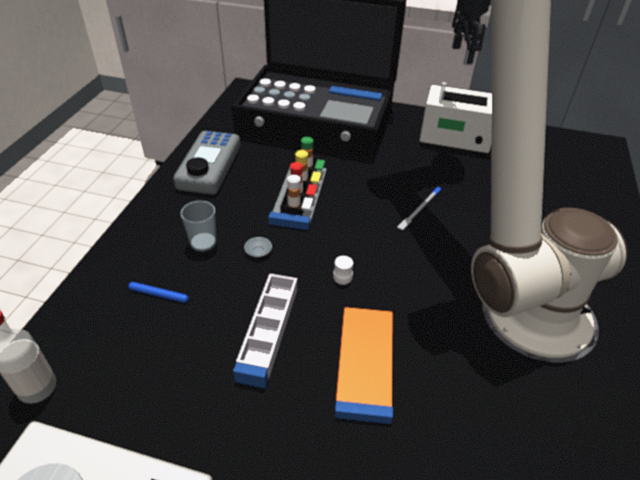

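The top view shows the field rack at about (440,178). Its blue end is on the left, and the vials run white, red, yellow, green away from it. The bench rack is at about (203,207), also with its blue end on the left at (141,209). The orange carrier at (200,318) is a look-alike. So white goes to y=-78, red to -26, yellow to +26 and green to +78.

```bash
cat > h.py <<'E'
import numpy as np, cv2
from scipy.spatial.transform import Rotation as R
from bench import read_state, imaging, nets
def ray(im,rc):
    d=R.from_quat(im["rotation"]).apply([(rc[1]-im["cx"])/im["fx"],(rc[0]-im["cy"])/im["fy"],1.]); return np.array(im["xyz"]),d
def plane(im,rc,z):
    o,d=ray(im,rc); return (o+d*(z-o[2])/d[2])[:2]
def project(im,p):
    c=R.from_quat(im["rotation"]).inv().apply(np.asarray(p)-im["xyz"]); return np.array([im["cy"]+im["fy"]*c[1]/c[2],im["cx"]+im["fx"]*c[0]/c[2]])
def tri(a,ra,b,rb):
    o1,d1=ray(a,ra);o2,d2=ray(b,rb); t=np.linalg.lstsq(np.c_[d1,-d2],o2-o1,rcond=None)[0]
    p,q=o1+d1*t[0],o2+d2*t[1]; return (p+q)/2,np.linalg.norm(p-q)
def go(x,y,z,yang=None):
    "delta in tool axes to put the TCP at x,y,z; yang = wanted world angle of tool y (mod pi)"
    s=read_state(); r=R.from_quat(s["ee_rot"]); d=r.inv().apply(np.array([x,y,z])-s["position"])
    ty=r.apply([0,1,0]); a=np.arctan2(ty[1],ty[0])
    yaw=0 if yang is None else -((yang-a+np.pi/2)%np.pi-np.pi/2)
    return d.round(1),round(float(yaw),3)
E
python3 - <<'E'
from h import *
t=imaging.get_image("top"); s=imaging.get_image("side")
def blobs(im,m,amin):
    n,l,st,c=cv2.connectedComponentsWithStats(m.astype(np.uint8)); return [(st[i,4],c[i][::-1].round(1),l==i) for i in range(1,n) if st[i,4]>=amin]
P=t["pixels"]; H=cv2.cvtColor(P,cv2.COLOR_RGB2HSV); h,S,V=[H[...,i] for i in range(3)]
box=np.zeros(h.shape,bool); box[140:215,365:525]=1
hue={"red":((h<8)|(h>172)),"yellow":(h>22)&(h<35),"green":(h>45)&(h<80)}
for k,m in hue.items():
    for a,c,_ in blobs(t,m&(S>120)&(V>70)&box,25): print(k,a,c,"cap z105",plane(t,c,105).round(1),"tab z40",plane(t,c,40).round(1))
for a,c,_ in blobs(t,(S<40)&(V>190)&box,25): print("white",a,c,plane(t,c,105).round(1),plane(t,c,40).round(1))
box2=np.zeros(h.shape,bool); box2[175:240,125:285]=1
# bench rack: blue + aluminium outline
for nm,m in (("alu",(S<60)&(V>110)),("blue",(h>100)&(h<125)&(S>120)&(V>60))):
    pts=np.argwhere(m&box2); rect=cv2.minAreaRect(pts[:,::-1].astype(np.float32)); b=cv2.boxPoints(rect)
    print(nm,len(pts),rect,[plane(t,q[::-1],36).round(1).tolist() for q in b])
m=(h>100)&(h<125)&(S>120)&(V>60)&box; pts=np.argwhere(m);rect=cv2.minAreaRect(pts[:,::-1].astype(np.float32)); print("fblue",[plane(t,q[::-1],24).round(1).tolist() for q in cv2.boxPoints(rect)])
c=cv2.resize(P[135:225,360:530],None,fx=4,fy=4,interpolation=cv2.INTER_CUBIC); d=cv2.resize(P[170:245,120:290],None,fx=4,fy=4,interpolation=cv2.INTER_CUBIC)
cv2.imwrite("pics/crop.png",np.vstack([c,d])[:600,:,::-1][:,:])
c=cv2.resize(s["pixels"][130:235,255:345],None,fx=5,fy=5,interpolation=cv2.INTER_CUBIC); cv2.imwrite("pics/crops.png",c[:,:,::-1])
E
```

```text
red 253 [165.3 440.4] cap z105 [ 562.1 -194.9] tab z40 [ 577.2 -212.3]
red 166 [193.5 434.2] cap z105 [ 517.2 -185.6] tab z40 [ 528. -202.]
white 1065 [158.8 431.6] [ 572.2 -181. ] [ 588.1 -197.1]
white 272 [196.5 404.2] [ 511.3 -138.7] [ 521.6 -150.7]
white 26 [196.8 498.9] [ 514.4 -286.8] [ 525.  -312.7]
white 37 [198.9 470.2] [ 510.  -241.9] [ 520.2 -263.7]
white 36 [200.7 440.5] [ 506.1 -195.5] [ 515.8 -212.9]
alu 4397 ((208.1533203125, 206.68109130859375), (35.427589416503906, 125.7242431640625), 87.61405944824219) [[520.0, 295.9], [534.3, 79.6], [473.1, 75.2], [458.9, 290.4]]
blue 350 ((140.0, 209.0), (32.0, 10.0), 90.0) [[517.2, 312.4], [517.6, 295.1], [462.3, 292.4], [461.8, 309.5]]
fblue [[599.4, -94.0], [601.1, -113.6], [507.1, -120.8], [505.4, -101.4]]
```

View pics/crop.png

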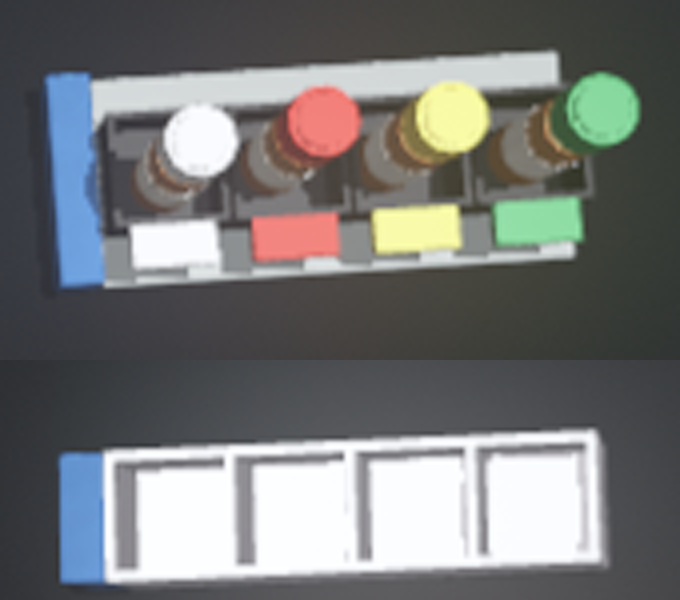

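View pics/crops.png

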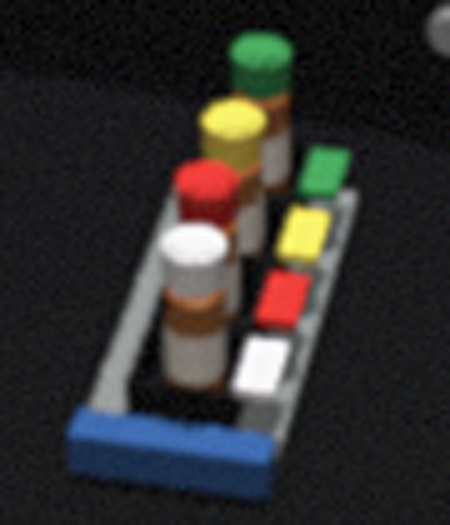

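The crops show cap tops in the top image at about white (410,170), red (440,165), yellow (472,164) and green (510,162) as col,row, with matching cap tops in the side crop. The bench rack rim corners are clear. Next I triangulate these and fit the rack poses.

Run:
```python
from h import *
t=imaging.get_image("top"); s=imaging.get_image("side")
T=dict(w=(200,140),r=(323,121),y=(452,117),g=(602,109)); Sd=dict(w=(194,243),r=(207,181),y=(233,119),g=(261,52))
top={}
for k in T:
    a=(135+T[k][1]/4-.4,360+T[k][0]/4-.4); b=(130+Sd[k][1]/5-.4,255+Sd[k][0]/5-.4)
    p,e=tri(t,a,s,b); top[k]=plane(t,a,105); print(k,"tri",p.round(1),round(e,1),"top",top[k].round(1),"side",plane(s,b,105).round(1))
tb={}
for k,c in dict(w=(175,244),r=(296,236),y=(417,228),g=(539,220)).items():
    tb[k]=plane(t,(135+c[1]/4-.4,360+c[0]/4-.4),40).round(1); print("tab",k,tb[k])
C=np.array([plane(t,(170+(v-360)/4-.4,120+u/4-.4),36) for u,v in [(104,452),(598,431),(601,563),(107,583)]])
print(C.round(1),np.linalg.norm(C-np.roll(C,-1,0),axis=1).round(1))
# 4 corners in the rack frame: TL=(+28,+106) TR=(+28,-106) BR BL
M=np.array([[28,106],[28,-106],[-28,-106],[-28,106]])
A=(M-M.mean(0)).T@(C-C.mean(0)); th=np.arctan2(A[0,1]-A[1,0],A[0,0]+A[1,1]); print("bench centre",C.mean(0).round(1),"yaw",th.round(4))
Rt=np.array([[np.cos(th),-np.sin(th)],[np.sin(th),np.cos(th)]])
for y in (78,26,-26,-78): print(y,(C.mean(0)+Rt@[0,y]).round(1))
for y in (106,-106): 
  for x in (28,-28):
    q=C.mean(0)+Rt@[x,y]; print("side px",project(s,[*q,36]).round(1))
d=top["w"]-top["g"]; print("field yaw from caps",np.arctan2(-d[0],d[1]).round(3)); d=tb["w"]-tb["g"]; print("tabs",np.arctan2(-d[0],d[1]).round(3),np.hypot(*d))
c=cv2.resize(s["pixels"][265:390,225:310],None,fx=4,fy=4,interpolation=cv2.INTER_CUBIC); cv2.imwrite("pics/crops2.png",c[:,:,::-1])
g=np.array([*top["w"],170]); print("go white", go(*g, np.pi+th), go(*g,-.07))
```

```text
w tri [ 554.5 -147.   103.3] 0.1 top [ 554.1 -146.6] side [ 553.7 -144.8]
r tri [ 563.7 -195.8  101.5] 0.1 top [ 562.8 -194.9] side [ 562.3 -191.2]
y tri [ 566.6 -246.6  101.8] 0.5 top [ 565.6 -245.5] side [ 565.5 -242.1]
g tri [ 571.  -306.   101.3] 0.3 top [ 570.2 -304.4] side [ 569.2 -300.5]
tab w [ 523.1 -149.3]
tab r [ 527.8 -201. ]
tab y [ 532.5 -252.8]
tab g [ 537.2 -305. ]
[[518.3 294.1]
 [532.5  81.5]
 [475.4  78.4]
 [461.7 290. ]] [213.1  57.2 212.   56.7]
bench centre [497. 186.] yaw 0.0656
78 [491.9 263.9]
26 [495.3 212. ]
-26 [498.7 160.1]
-78 [502.1 108.2]
side px [360.2 236.5]
side px [366.5 267.6]
side px [273.  269.8]
side px [277.6 296.8]
field yaw from caps 0.102
tabs 0.09 156.3371357035813
go white (array([-449.1,  268.8,   86.3]), -1.225) (array([-449.1,  268.8,   86.3]), -1.089)
```

View pics/crops2.png

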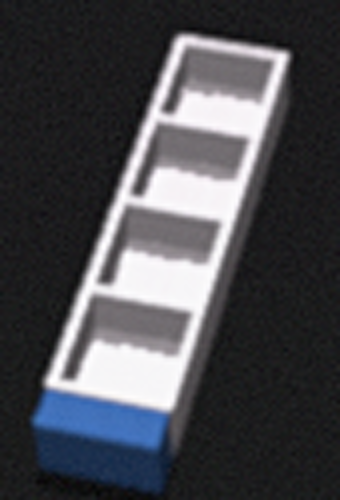

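The racks are fitted. Bench centre is (497,186) with yaw 0.066, and field yaw is about 0.09. A tool yaw of 0.08 suits both, with the fingers closing across the rows. I'll move to above white first.

Emit:
apply_moves:
  rows:
    - {"hand":0.4,"delta_pos":[-120,275,0],"yaw":-1.239}
    - {"hand":0.4,"delta_pos":[-120,275,0],"yaw":-1.239}
    - {"hand":0.4,"delta_pos":[-120,275,0],"yaw":-1.239}
    - {"hand":0.4,"delta_pos":[-120,275,0],"yaw":-1.239}
    - {"hand":0.4,"delta_pos":[-120,275,0],"yaw":-1.239}
    - {"hand":0.4,"delta_pos":[-120,275,0],"yaw":-1.239}
    - {"hand":0.4,"delta_pos":[-120,275,0],"yaw":-1.239}
    - {"hand":0.4,"delta_pos":[-120,275,0],"yaw":-1.239}
    - {"hand":0.4,"delta_pos":[-449,269,46],"yaw":-1.239}
    - {"hand":0.4,"delta_pos":[-449,269,46],"yaw":-1.239}
    - {"hand":0.4,"delta_pos":[-449,269,46],"yaw":-1.239}
    - {"hand":0.4,"delta_pos":[-449,269,46],"yaw":-1.239}

```text
clock: 2.3
position: [404.1, -208.2, 233.7]
ee_rot: [0.735, -0.678, 0.001, -0.001]
contact_force: [0.5, -0.7, -0.1]
gripper_width: 59.6
grasp_force: 0.0
```

```bash
python3 -c "
from h import *
print(go(554.2,-146,210,.08), read_state()['joints'].round(2), read_state()['position'])"
```

```text
(array([ -49.8, -154.6,   24. ]), 0.001) [-0.12  0.11 -0.43  0.   -1.03  0.2 ] [ 404.0833644  -208.16340745  233.72266429]
```

Emit:
apply_moves:
  rows:
    - {"hand":0.4,"delta_pos":[-50,-155,24],"yaw":0}
    - {"hand":0.4,"delta_pos":[-50,-155,24],"yaw":0}
    - {"hand":0.4,"delta_pos":[-50,-155,24],"yaw":0}
    - {"hand":0.4,"delta_pos":[-50,-155,24],"yaw":0}
    - {"hand":0.4,"delta_pos":[-50,-155,24],"yaw":0}
    - {"hand":0.4,"delta_pos":[-50,-155,24],"yaw":0}
    - {"hand":0.4,"delta_pos":[-50,-155,24],"yaw":0}

```text
clock: 2.88
position: [552.7, -147.0, 208.8]
ee_rot: [0.735, -0.678, -0.001, 0.0]
contact_force: [-1.0, -0.4, 0.5]
gripper_width: 59.8
grasp_force: 0.0
```

```bash
python3 -c "
from h import *
print(go(554.2,-146,210,.08), go(554.2,-146,98,.08),read_state()['position'])"
```

```text
(array([-0.9, -1.6, -1.2]), 0.0) (array([ -0.9,  -1.7, 110.8]), 0.0) [ 552.69055932 -147.03109411  208.79593896]
```

Emit:
apply_moves:
  rows:
    - {"hand":0.4,"delta_pos":[-1,-2,30],"yaw":0}
    - {"hand":0.4,"delta_pos":[-1,-2,60],"yaw":0}
    - {"hand":0.4,"delta_pos":[-1,-2,85],"yaw":0}
    - {"hand":0.4,"delta_pos":[-1,-2,105],"yaw":0}
    - {"hand":0.4,"delta_pos":[-1,-2,111],"yaw":0}
    - {"hand":0.4,"delta_pos":[-1,-2,111],"yaw":0}
    - {"hand":0.4,"delta_pos":[-1,-2,111],"yaw":0}

```text
clock: 3.47
position: [555.2, -146.6, 99.6]
ee_rot: [0.735, -0.678, 0.001, -0.0]
contact_force: [-1.0, 0.2, -0.3]
gripper_width: 59.9
grasp_force: 0.0
```

Run:
```python
from h import *
s=imaging.get_image("side"); t=imaging.get_image("top")
c=cv2.resize(s["pixels"][110:240,245:375],None,fx=4,fy=4,interpolation=cv2.INTER_CUBIC);d=cv2.resize(t["pixels"][110:240,360:430],None,fx=4,fy=4,interpolation=cv2.INTER_CUBIC)
cv2.imwrite("pics/g1.png",np.hstack([c,d])[:,:,::-1]); print(read_state()["position"])
```

```text
[ 555.93010407 -146.29753363  100.31442496]
```

View pics/g1.png

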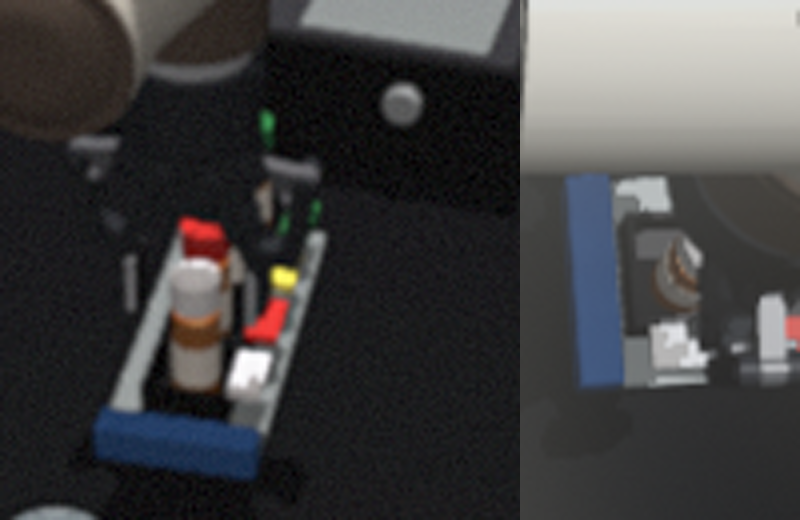

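The fingers straddle the white vial: pads at about (130,280) and (247,300) in the crop, either side of the cap at (195,265). I'll close and lift.

Emit:
apply_moves:
  rows:
    - {"hand":-1,"delta_pos":[0,0,0],"yaw":0}
    - {"hand":-1,"delta_pos":[0,0,0],"yaw":0}
    - {"hand":-1,"delta_pos":[0,0,0],"yaw":0}
    - {"hand":-1,"delta_pos":[0,0,0],"yaw":0}
    - {"hand":-1,"delta_pos":[0,0,0],"yaw":0}
    - {"hand":-1,"delta_pos":[0,0,0],"yaw":0}
    - {"hand":-1,"delta_pos":[0,0,-5],"yaw":0}
    - {"hand":-1,"delta_pos":[0,0,-15],"yaw":0}
    - {"hand":-1,"delta_pos":[0,0,-30],"yaw":0}
    - {"hand":-1,"delta_pos":[0,0,-30],"yaw":0}

```text
clock: 4.4
position: [556.7, -146.2, 131.2]
ee_rot: [0.735, -0.678, 0.002, -0.002]
contact_force: [0.5, 0.4, 0.2]
gripper_width: 27.3
grasp_force: 59.0
```

Run:
```python
from h import *
s=imaging.get_image("side"); t=imaging.get_image("top")
c=cv2.resize(s["pixels"][110:240,245:375],None,fx=4,fy=4,interpolation=cv2.INTER_CUBIC)
cv2.imwrite("pics/g2.png",c[:,:,::-1]); print(read_state()["position"],go(502,108,240,.08))
```

```text
[ 555.16686228 -145.88038971  128.77803475] (array([-257.3,   32.6, -111.2]), -0.0)
```

View pics/g2.png

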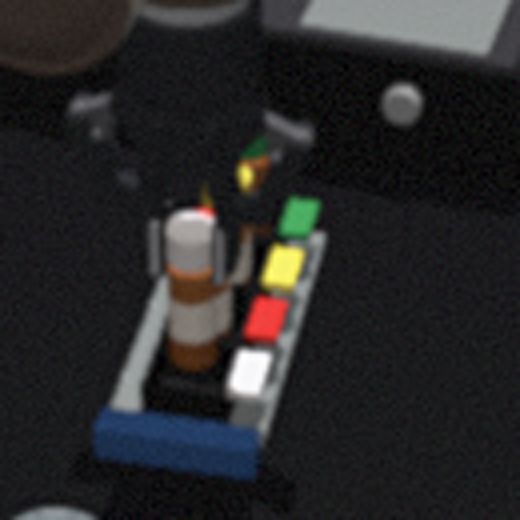

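White is gripped on the cap, upright and clear of its seat, at (190,285) in the crop. I'll lift and carry it to the last compartment.

Emit:
apply_moves:
  rows:
    - {"hand":-1,"delta_pos":[0,0,-35],"yaw":0}
    - {"hand":-1,"delta_pos":[0,0,-75],"yaw":0}
    - {"hand":-1,"delta_pos":[-20,3,-95],"yaw":0}
    - {"hand":-1,"delta_pos":[-55,7,-95],"yaw":0}
    - {"hand":-1,"delta_pos":[-95,12,-95],"yaw":0}
    - {"hand":-1,"delta_pos":[-135,17,-95],"yaw":0}
    - {"hand":-1,"delta_pos":[-175,22,-95],"yaw":0}
    - {"hand":-1,"delta_pos":[-210,27,-95],"yaw":0}
    - {"hand":-1,"delta_pos":[-240,31,-95],"yaw":0}
    - {"hand":-1,"delta_pos":[-257,33,-95],"yaw":0}
    - {"hand":-1,"delta_pos":[-257,33,-95],"yaw":0}
    - {"hand":-1,"delta_pos":[-257,33,-95],"yaw":0}

```text
clock: 5.5
position: [500.9, 108.1, 222.4]
ee_rot: [0.735, -0.678, -0.0, 0.001]
contact_force: [0.2, -0.2, -0.8]
gripper_width: 27.6
grasp_force: 59.2
```

Run:
```python
from h import *
s=imaging.get_image("side")
cv2.imwrite("pics/c1.png",cv2.resize(s["pixels"][170:390,210:400],None,fx=2.7,fy=2.7,interpolation=cv2.INTER_CUBIC)[:,:,::-1]); print(read_state()["position"],go(502,108,96,.08))
```

```text
[501.11879916 107.36955491 222.56046069] (array([ -0.6,  -1.1, 126.6]), 0.0)
```

View pics/c1.png

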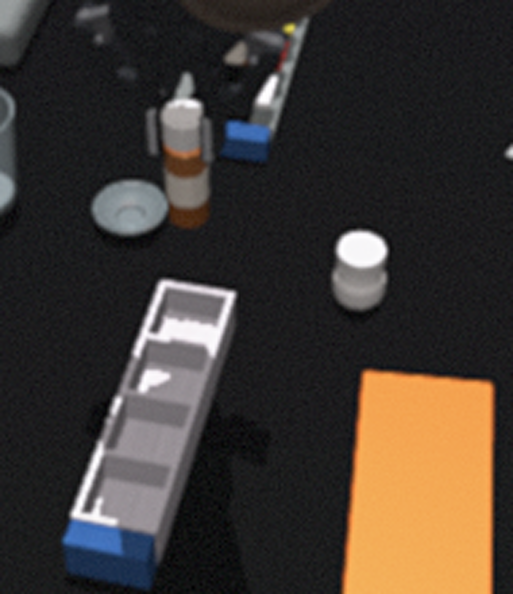

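White hangs upright at (186,165) in the crop, above the far compartment. Lowering now.

Emit:
apply_moves:
  rows:
    - {"hand":-1,"delta_pos":[-1,-1,30],"yaw":0}
    - {"hand":-1,"delta_pos":[-1,-1,65],"yaw":0}
    - {"hand":-1,"delta_pos":[-1,-1,90],"yaw":0}
    - {"hand":-1,"delta_pos":[-1,-1,105],"yaw":0}
    - {"hand":-1,"delta_pos":[-1,-1,115],"yaw":0}
    - {"hand":-1,"delta_pos":[-1,-1,120],"yaw":0}
    - {"hand":-1,"delta_pos":[-1,-1,124],"yaw":0}
    - {"hand":-1,"delta_pos":[-1,-1,124],"yaw":0}
    - {"hand":-1,"delta_pos":[-1,-1,124],"yaw":0}

```text
clock: 6.3
position: [503.1, 108.6, 100.0]
ee_rot: [0.735, -0.678, 0.0, -0.001]
contact_force: [-0.5, 0.2, -1.4]
gripper_width: 27.2
grasp_force: 59.2
```

Run:
```python
from h import *
s=imaging.get_image("side")
cv2.imwrite("pics/c2.png",cv2.resize(s["pixels"][200:390,210:340],None,fx=3,fy=3,interpolation=cv2.INTER_CUBIC)[:,:,::-1]); print(read_state()["position"],read_state()["contact_force"])
```

```text
[503.11287112 108.80524876 100.23224106] [ 0.45940526 -0.4760117  -0.82958083]
```

View pics/c2.png

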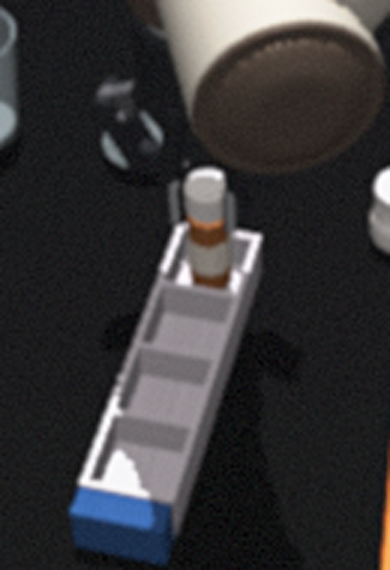

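White is inside the compartment at (208,230), a few mm above the floor. I'll creep down.

Emit:
apply_moves:
  rows:
    - {"hand":-1,"delta_pos":[0,0,1],"yaw":0}
    - {"hand":-1,"delta_pos":[0,0,2],"yaw":0}
    - {"hand":-1,"delta_pos":[0,0,3],"yaw":0}
    - {"hand":-1,"delta_pos":[0,0,4],"yaw":0}
    - {"hand":-1,"delta_pos":[0,0,4],"yaw":0}

```text
clock: 6.77
position: [502.3, 108.6, 95.1]
ee_rot: [0.735, -0.678, -0.0, 0.0]
contact_force: [-0.4, 0.3, -0.7]
gripper_width: 27.6
grasp_force: 59.2
```

Emit:
apply_moves:
  rows:
    - {"hand":-1,"delta_pos":[0,0,1],"yaw":0}
    - {"hand":-1,"delta_pos":[0,0,1],"yaw":0}
    - {"hand":-1,"delta_pos":[0,0,2],"yaw":0}
    - {"hand":-1,"delta_pos":[0,0,2],"yaw":0}

```text
clock: 7.1
position: [502.6, 108.7, 93.5]
ee_rot: [0.735, -0.678, 0.0, -0.0]
contact_force: [-0.0, -0.6, 0.8]
gripper_width: 27.3
grasp_force: 59.4
```

Emit:
apply_moves:
  rows:
    - {"hand":0.3,"delta_pos":[0,0,0],"yaw":0}
    - {"hand":0.3,"delta_pos":[0,0,0],"yaw":0}
    - {"hand":0.3,"delta_pos":[0,0,0],"yaw":0}
    - {"hand":0.3,"delta_pos":[0,0,0],"yaw":0}
    - {"hand":0.3,"delta_pos":[0,0,-10],"yaw":0}
    - {"hand":0.3,"delta_pos":[0,0,-35],"yaw":0}
    - {"hand":0.4,"delta_pos":[0,0,-75],"yaw":0}
    - {"hand":0.4,"delta_pos":[0,0,-115],"yaw":0}
    - {"hand":0.4,"delta_pos":[0,0,-115],"yaw":0}

```text
clock: 7.85
position: [506.9, 110.1, 217.4]
ee_rot: [0.736, -0.677, 0.004, -0.008]
contact_force: [1.0, 0.5, 1.0]
gripper_width: 59.9
grasp_force: 0.0
```

Run:
```python
from h import *
s=imaging.get_image("side")
cv2.imwrite("pics/c3.png",cv2.resize(s["pixels"][200:390,210:340],None,fx=3,fy=3,interpolation=cv2.INTER_CUBIC)[:,:,::-1]); print(read_state()["position"],go(562.5,-193.5,210,.08))
```

```text
[504.94199319 109.72158492 213.75104556] (array([306.9, -32.9,   2.9]), 0.001)
```

View pics/c3.png

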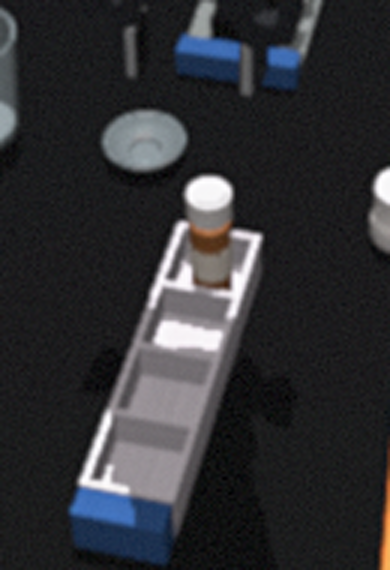

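White stands upright in its compartment at (210,230), released. Next is red.

Emit:
apply_moves:
  rows:
    - {"hand":0.4,"delta_pos":[306,-35,0],"yaw":0}
    - {"hand":0.4,"delta_pos":[306,-35,0],"yaw":0}
    - {"hand":0.4,"delta_pos":[306,-35,0],"yaw":0}
    - {"hand":0.4,"delta_pos":[306,-35,0],"yaw":0}
    - {"hand":0.4,"delta_pos":[306,-35,0],"yaw":0}
    - {"hand":0.4,"delta_pos":[306,-35,0],"yaw":0}
    - {"hand":0.4,"delta_pos":[306,-35,0],"yaw":0}
    - {"hand":0.4,"delta_pos":[306,-35,0],"yaw":0}
    - {"hand":0.4,"delta_pos":[306,-35,0],"yaw":0}
    - {"hand":0.4,"delta_pos":[306,-35,0],"yaw":0}
    - {"hand":0.4,"delta_pos":[306,-35,0],"yaw":0}

```text
clock: 8.82
position: [561.2, -193.1, 207.7]
ee_rot: [0.735, -0.678, -0.001, 0.0]
contact_force: [-0.2, 0.1, 0.5]
gripper_width: 60.1
grasp_force: 0.0
```

Run:
```python
from h import *
print(read_state()["position"],go(562.5,-193.5,99,.08))
```

```text
[ 561.19165831 -193.08343433  207.65061109] (array([  0.6,  -1.4, 108.6]), 0.0)
```

Descend, grip and lift red in one go, checking the grip width and force at the end.

Emit:
apply_moves:
  rows:
    - {"hand":0.4,"delta_pos":[0,-1,35],"yaw":0}
    - {"hand":0.4,"delta_pos":[0,-1,70],"yaw":0}
    - {"hand":0.4,"delta_pos":[0,-1,95],"yaw":0}
    - {"hand":0.4,"delta_pos":[0,-1,108],"yaw":0}
    - {"hand":0.4,"delta_pos":[0,-1,108],"yaw":0}
    - {"hand":0.4,"delta_pos":[0,-1,108],"yaw":0}
    - {"hand":-1,"delta_pos":[0,-1,108],"yaw":0}
    - {"hand":-1,"delta_pos":[0,-1,108],"yaw":0}
    - {"hand":-1,"delta_pos":[0,-1,108],"yaw":0}
    - {"hand":-1,"delta_pos":[0,-1,108],"yaw":0}
    - {"hand":-1,"delta_pos":[0,-1,108],"yaw":0}
    - {"hand":-1,"delta_pos":[0,-1,108],"yaw":0}

```text
clock: 9.82
position: [564.0, -193.7, 102.2]
ee_rot: [0.735, -0.678, 0.002, -0.001]
contact_force: [0.1, 1.2, 6.2]
gripper_width: 27.3
grasp_force: 59.3
```

Emit:
apply_moves:
  rows:
    - {"hand":-1,"delta_pos":[0,0,-10],"yaw":0}
    - {"hand":-1,"delta_pos":[0,0,-45],"yaw":0}
    - {"hand":-1,"delta_pos":[0,0,-85],"yaw":0}
    - {"hand":-1,"delta_pos":[0,0,-120],"yaw":0}
    - {"hand":-1,"delta_pos":[0,0,-124],"yaw":0}
    - {"hand":-1,"delta_pos":[0,0,-124],"yaw":0}

```text
clock: 10.32
position: [563.8, -193.7, 227.9]
ee_rot: [0.735, -0.678, 0.003, -0.002]
contact_force: [-0.0, -0.7, -1.4]
gripper_width: 27.1
grasp_force: 59.2
```

Run:
```python
from h import *
print(read_state()["position"],go(498.7,160.1,222,.08))
```

```text
[ 563.83680272 -193.7305748   227.92324181] (array([-357.9,   36.8,    5.3]), -0.0)
```

Emit:
apply_moves:
  rows:
    - {"hand":-1,"delta_pos":[-20,2,0],"yaw":0}
    - {"hand":-1,"delta_pos":[-55,6,0],"yaw":0}
    - {"hand":-1,"delta_pos":[-95,10,0],"yaw":0}
    - {"hand":-1,"delta_pos":[-135,14,0],"yaw":0}
    - {"hand":-1,"delta_pos":[-175,18,0],"yaw":0}
    - {"hand":-1,"delta_pos":[-215,22,0],"yaw":0}
    - {"hand":-1,"delta_pos":[-255,26,0],"yaw":0}
    - {"hand":-1,"delta_pos":[-295,30,0],"yaw":0}
    - {"hand":-1,"delta_pos":[-330,34,0],"yaw":0}
    - {"hand":-1,"delta_pos":[-350,36,0],"yaw":0}
    - {"hand":-1,"delta_pos":[-358,37,0],"yaw":0}
    - {"hand":-1,"delta_pos":[-358,37,0],"yaw":0}

```text
clock: 11.32
position: [496.2, 161.4, 222.8]
ee_rot: [0.736, -0.677, -0.001, 0.001]
contact_force: [-0.1, 0.2, -1.2]
gripper_width: 27.0
grasp_force: 59.2
```

Run:
```python
from h import *
imaging.get_image("side")
print(read_state()["position"],go(498.7,160.1,98,.08))
```

```text
[496.45321011 160.29515773 223.02268826] (array([  0.2,  -2.6, 125. ]), 0.001)
```

Emit:
apply_moves:
  rows:
    - {"hand":-1,"delta_pos":[0,-2,30],"yaw":0}
    - {"hand":-1,"delta_pos":[0,-2,65],"yaw":0}
    - {"hand":-1,"delta_pos":[0,-2,90],"yaw":0}
    - {"hand":-1,"delta_pos":[0,-2,105],"yaw":0}
    - {"hand":-1,"delta_pos":[0,-2,115],"yaw":0}
    - {"hand":-1,"delta_pos":[0,-2,120],"yaw":0}
    - {"hand":-1,"delta_pos":[0,-2,122],"yaw":0}
    - {"hand":-1,"delta_pos":[0,-2,123],"yaw":0}
    - {"hand":-1,"delta_pos":[0,-2,124],"yaw":0}
    - {"hand":-1,"delta_pos":[0,-2,125],"yaw":0}
    - {"hand":-1,"delta_pos":[0,-2,126],"yaw":0}
    - {"hand":-1,"delta_pos":[0,-2,126],"yaw":0}

```text
clock: 12.37
position: [499.4, 160.7, 98.6]
ee_rot: [0.735, -0.678, 0.0, -0.0]
contact_force: [-0.5, -0.2, -0.5]
gripper_width: 27.0
grasp_force: 59.2
```

Emit:
apply_moves:
  rows:
    - {"hand":-1,"delta_pos":[0,0,1],"yaw":0}
    - {"hand":-1,"delta_pos":[0,0,2],"yaw":0}
    - {"hand":-1,"delta_pos":[0,0,3],"yaw":0}
    - {"hand":-1,"delta_pos":[0,0,4],"yaw":0}
    - {"hand":-1,"delta_pos":[0,0,4],"yaw":0}

```text
clock: 12.78
position: [499.6, 160.7, 96.1]
ee_rot: [0.735, -0.678, 0.0, -0.0]
contact_force: [-4.1, -0.3, 11.6]
gripper_width: 26.9
grasp_force: 60.6
```

Emit:
apply_moves:
  rows:
    - {"hand":-1,"delta_pos":[0,0,-2],"yaw":0}
    - {"hand":-1,"delta_pos":[0,0,-2],"yaw":0}
    - {"hand":0.3,"delta_pos":[0,0,-2],"yaw":0}
    - {"hand":0.3,"delta_pos":[0,0,-2],"yaw":0}
    - {"hand":0.3,"delta_pos":[0,0,-2],"yaw":0}
    - {"hand":0.3,"delta_pos":[0,0,-2],"yaw":0}
    - {"hand":0.3,"delta_pos":[0,0,-12],"yaw":0}
    - {"hand":0.3,"delta_pos":[0,0,-40],"yaw":0}
    - {"hand":0.4,"delta_pos":[0,0,-80],"yaw":0}
    - {"hand":0.4,"delta_pos":[0,0,-115],"yaw":0}
    - {"hand":0.4,"delta_pos":[0,0,-115],"yaw":0}
    - {"hand":0.4,"delta_pos":[0,0,-115],"yaw":0}

```text
clock: 13.78
position: [500.3, 161.2, 212.4]
ee_rot: [0.735, -0.678, 0.001, -0.003]
contact_force: [-0.1, 0.1, -0.3]
gripper_width: 59.4
grasp_force: 0.0
```

Run:
```python
from h import *
s=imaging.get_image("side")
cv2.imwrite("pics/c4.png",cv2.resize(s["pixels"][120:390,210:350],None,fx=2.2,fy=2.2,interpolation=cv2.INTER_CUBIC)[:,:,::-1]); print(read_state()["position"],go(565.7,-244.2,210,.08))
```

```text
[499.2283537  160.64954654 210.37821896] (array([ 4.089e+02, -3.400e+01, -2.000e-01]), -0.0)
```

View pics/c4.png

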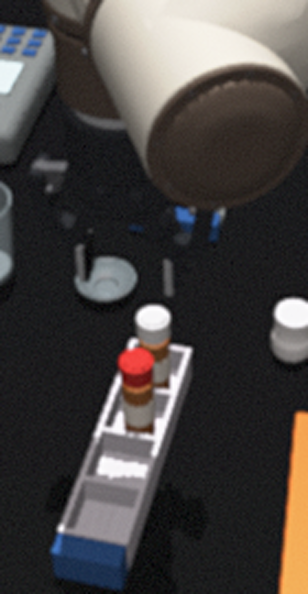

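Red at (138,390) and white at (153,345) both stand upright in adjacent compartments. Next is yellow.

Emit:
apply_moves:
  rows:
    - {"hand":0.4,"delta_pos":[409,-34,0],"yaw":0}
    - {"hand":0.4,"delta_pos":[409,-34,0],"yaw":0}
    - {"hand":0.4,"delta_pos":[409,-34,0],"yaw":0}
    - {"hand":0.4,"delta_pos":[409,-34,0],"yaw":0}
    - {"hand":0.4,"delta_pos":[409,-34,0],"yaw":0}
    - {"hand":0.4,"delta_pos":[409,-34,0],"yaw":0}
    - {"hand":0.4,"delta_pos":[409,-34,0],"yaw":0}
    - {"hand":0.4,"delta_pos":[409,-34,0],"yaw":0}
    - {"hand":0.4,"delta_pos":[409,-34,0],"yaw":0}
    - {"hand":0.4,"delta_pos":[409,-34,0],"yaw":0}
    - {"hand":0.4,"delta_pos":[409,-34,0],"yaw":0}
    - {"hand":0.4,"delta_pos":[409,-34,0],"yaw":0}

```text
clock: 14.83
position: [564.7, -246.2, 206.7]
ee_rot: [0.733, -0.68, -0.002, 0.001]
contact_force: [0.2, 1.1, -0.5]
gripper_width: 59.8
grasp_force: 0.0
```

Run:
```python
from h import *
imaging.get_image("side"); imaging.get_image("side"); print(read_state()["position"],go(565.7,-244.2,100,.08))
```

```text
[ 565.02605131 -244.04971296  207.75509708] (array([  0.3,  -1. , 107.8]), -0.0)
```

Emit:
apply_moves:
  rows:
    - {"hand":0.4,"delta_pos":[0,-1,35],"yaw":0}
    - {"hand":0.4,"delta_pos":[0,-1,70],"yaw":0}
    - {"hand":0.4,"delta_pos":[0,-1,95],"yaw":0}
    - {"hand":0.4,"delta_pos":[0,-1,108],"yaw":0}
    - {"hand":0.4,"delta_pos":[0,-1,108],"yaw":0}
    - {"hand":0.4,"delta_pos":[0,-1,108],"yaw":0}
    - {"hand":-1,"delta_pos":[0,-1,108],"yaw":0}
    - {"hand":-1,"delta_pos":[0,-1,108],"yaw":0}
    - {"hand":-1,"delta_pos":[0,-1,108],"yaw":0}
    - {"hand":-1,"delta_pos":[0,-1,108],"yaw":0}
    - {"hand":-1,"delta_pos":[0,-1,108],"yaw":0}
    - {"hand":-1,"delta_pos":[0,-1,108],"yaw":0}

```text
clock: 15.93
position: [567.8, -244.6, 103.2]
ee_rot: [0.735, -0.678, 0.002, -0.001]
contact_force: [-1.0, 1.4, 5.6]
gripper_width: 27.4
grasp_force: 59.0
```

Emit:
apply_moves:
  rows:
    - {"hand":-1,"delta_pos":[0,0,-10],"yaw":0}
    - {"hand":-1,"delta_pos":[0,0,-45],"yaw":0}
    - {"hand":-1,"delta_pos":[0,0,-85],"yaw":0}
    - {"hand":-1,"delta_pos":[0,0,-120],"yaw":0}
    - {"hand":-1,"delta_pos":[0,0,-124],"yaw":0}
    - {"hand":-1,"delta_pos":[0,0,-124],"yaw":0}

```text
clock: 16.43
position: [568.0, -244.7, 229.1]
ee_rot: [0.735, -0.678, 0.003, -0.002]
contact_force: [0.1, 0.3, -0.9]
gripper_width: 26.8
grasp_force: 59.2
```

Run:
```python
from h import *
imaging.get_image("side"); imaging.get_image("side"); print(read_state()["position"],go(495.3,212,224,.08))
```

```text
[ 565.98742543 -244.04062358  224.48579497] (array([-460.2,   34.3,    1.1]), -0.001)
```

Emit:
apply_moves:
  rows:
    - {"hand":-1,"delta_pos":[-20,1,0],"yaw":0}
    - {"hand":-1,"delta_pos":[-60,4,0],"yaw":0}
    - {"hand":-1,"delta_pos":[-100,7,0],"yaw":0}
    - {"hand":-1,"delta_pos":[-140,10,0],"yaw":0}
    - {"hand":-1,"delta_pos":[-180,13,0],"yaw":0}
    - {"hand":-1,"delta_pos":[-220,16,0],"yaw":0}
    - {"hand":-1,"delta_pos":[-260,19,0],"yaw":0}
    - {"hand":-1,"delta_pos":[-300,22,0],"yaw":0}
    - {"hand":-1,"delta_pos":[-340,25,0],"yaw":0}
    - {"hand":-1,"delta_pos":[-380,28,0],"yaw":0}
    - {"hand":-1,"delta_pos":[-420,31,0],"yaw":0}
    - {"hand":-1,"delta_pos":[-445,33,0],"yaw":0}

```text
clock: 17.53
position: [496.7, 199.1, 223.1]
ee_rot: [0.736, -0.677, -0.001, 0.002]
contact_force: [0.1, -0.7, -0.9]
gripper_width: 27.2
grasp_force: 59.2
```

Run:
```python
from h import *
for _ in range(4): imaging.get_image("side")
print(read_state()["position"],go(495.3,212,100,.08))
```

```text
[497.25980662 196.66327066 223.19034485] (array([-15.7,   0.2, 123.2]), 0.001)
```

Emit:
apply_moves:
  rows:
    - {"hand":-1,"delta_pos":[-16,0,5],"yaw":0}
    - {"hand":-1,"delta_pos":[-16,0,30],"yaw":0}
    - {"hand":-1,"delta_pos":[-16,0,65],"yaw":0}
    - {"hand":-1,"delta_pos":[-16,0,90],"yaw":0}
    - {"hand":-1,"delta_pos":[-16,0,105],"yaw":0}
    - {"hand":-1,"delta_pos":[-16,0,115],"yaw":0}
    - {"hand":-1,"delta_pos":[-16,0,120],"yaw":0}
    - {"hand":-1,"delta_pos":[-16,0,122],"yaw":0}
    - {"hand":-1,"delta_pos":[-16,0,124],"yaw":0}
    - {"hand":-1,"delta_pos":[-16,0,124],"yaw":0}
    - {"hand":-1,"delta_pos":[-16,0,125],"yaw":0}
    - {"hand":-1,"delta_pos":[-16,0,125],"yaw":0}

```text
clock: 18.73
position: [497.4, 212.8, 100.9]
ee_rot: [0.735, -0.678, 0.0, -0.001]
contact_force: [-0.6, -0.2, -0.6]
gripper_width: 27.3
grasp_force: 59.2
```

Emit:
apply_moves:
  rows:
    - {"hand":-1,"delta_pos":[0,0,1],"yaw":0}
    - {"hand":-1,"delta_pos":[0,0,1],"yaw":0}
    - {"hand":-1,"delta_pos":[0,0,2],"yaw":0}
    - {"hand":-1,"delta_pos":[0,0,2],"yaw":0}

```text
clock: 19.07
position: [497.0, 212.6, 98.2]
ee_rot: [0.735, -0.678, -0.0, 0.0]
contact_force: [-0.4, -0.3, -0.0]
gripper_width: 27.2
grasp_force: 59.2
```

Emit:
apply_moves:
  rows:
    - {"hand":-1,"delta_pos":[0,1,1],"yaw":0}
    - {"hand":-1,"delta_pos":[0,1,1],"yaw":0}
    - {"hand":-1,"delta_pos":[0,1,2],"yaw":0}
    - {"hand":-1,"delta_pos":[0,1,2],"yaw":0}

```text
clock: 19.4
position: [496.3, 212.6, 97.2]
ee_rot: [0.735, -0.678, 0.0, -0.0]
contact_force: [-1.0, -1.2, 4.6]
gripper_width: 27.5
grasp_force: 59.9
```

Floor contact at 4.6 N, so I'll ease off slightly and release.

Emit:
apply_moves:
  rows:
    - {"hand":-1,"delta_pos":[0,0,-1],"yaw":0}
    - {"hand":-1,"delta_pos":[0,0,-1],"yaw":0}
    - {"hand":0.3,"delta_pos":[0,0,-1],"yaw":0}
    - {"hand":0.3,"delta_pos":[0,0,-1],"yaw":0}
    - {"hand":0.3,"delta_pos":[0,0,-1],"yaw":0}
    - {"hand":0.3,"delta_pos":[0,0,-1],"yaw":0}
    - {"hand":0.3,"delta_pos":[0,0,-11],"yaw":0}
    - {"hand":0.3,"delta_pos":[0,0,-40],"yaw":0}
    - {"hand":0.4,"delta_pos":[0,0,-80],"yaw":0}
    - {"hand":0.4,"delta_pos":[0,0,-115],"yaw":0}
    - {"hand":0.4,"delta_pos":[0,0,-115],"yaw":0}
    - {"hand":0.4,"delta_pos":[0,0,-115],"yaw":0}

```text
clock: 20.4
position: [497.1, 213.2, 214.6]
ee_rot: [0.735, -0.678, 0.001, -0.003]
contact_force: [-0.6, 0.0, -1.6]
gripper_width: 59.9
grasp_force: 0.0
```

Run:
```python
from h import *
for _ in range(2): s=imaging.get_image("side")
cv2.imwrite("pics/c5.png",cv2.resize(s["pixels"][120:390,210:350],None,fx=2.2,fy=2.2,interpolation=cv2.INTER_CUBIC)[:,:,::-1]); print(read_state()["position"],go(570,-303,210,.08))
```

```text
[495.53689878 212.16856277 211.13399959] (array([519.5, -33.2,   1. ]), -0.0)
```

View pics/c5.png

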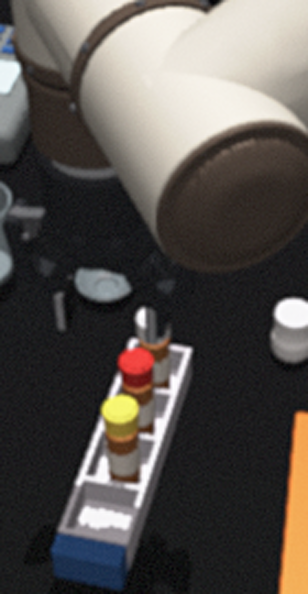

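Yellow at (122,440) stands upright beside red and white. Last is green.

Emit:
apply_moves:
  rows:
    - {"hand":0.4,"delta_pos":[440,-28,0],"yaw":0}
    - {"hand":0.4,"delta_pos":[440,-28,0],"yaw":0}
    - {"hand":0.4,"delta_pos":[440,-28,0],"yaw":0}
    - {"hand":0.4,"delta_pos":[440,-28,0],"yaw":0}
    - {"hand":0.4,"delta_pos":[440,-28,0],"yaw":0}
    - {"hand":0.4,"delta_pos":[440,-28,0],"yaw":0}
    - {"hand":0.4,"delta_pos":[440,-28,0],"yaw":0}
    - {"hand":0.4,"delta_pos":[440,-28,0],"yaw":0}
    - {"hand":0.4,"delta_pos":[440,-28,0],"yaw":0}
    - {"hand":0.4,"delta_pos":[440,-28,0],"yaw":0}
    - {"hand":0.4,"delta_pos":[440,-28,0],"yaw":0}
    - {"hand":0.4,"delta_pos":[440,-28,0],"yaw":0}

```text
clock: 21.5
position: [558.5, -228.2, 208.7]
ee_rot: [0.733, -0.68, -0.001, 0.001]
contact_force: [0.5, 0.7, -0.3]
gripper_width: 59.8
grasp_force: 0.0
```

Emit:
apply_moves:
  rows:
    - {"hand":0.4,"delta_pos":[40,-3,0],"yaw":0}
    - {"hand":0.4,"delta_pos":[70,-5,0],"yaw":0}
    - {"hand":0.4,"delta_pos":[79,-5,0],"yaw":0}
    - {"hand":0.4,"delta_pos":[79,-5,0],"yaw":0}

```text
clock: 21.83
position: [569.7, -303.8, 208.9]
ee_rot: [0.734, -0.679, -0.002, 0.001]
contact_force: [-0.2, 1.0, -0.8]
gripper_width: 59.8
grasp_force: 0.0
```

Run:
```python
from h import *
for _ in range(4): imaging.get_image("side")
print(read_state()["position"],go(570,-303,100,.08))
```

```text
[ 570.20807638 -300.8295442   210.79160363] (array([  2.2,   0.3, 110.8]), 0.001)
```

Emit:
apply_moves:
  rows:
    - {"hand":0.4,"delta_pos":[2,0,35],"yaw":0}
    - {"hand":0.4,"delta_pos":[2,0,70],"yaw":0}
    - {"hand":0.4,"delta_pos":[2,0,95],"yaw":0}
    - {"hand":0.4,"delta_pos":[2,0,110],"yaw":0}
    - {"hand":0.4,"delta_pos":[2,0,110],"yaw":0}
    - {"hand":0.4,"delta_pos":[2,0,110],"yaw":0}
    - {"hand":-1,"delta_pos":[2,0,110],"yaw":0}
    - {"hand":-1,"delta_pos":[2,0,110],"yaw":0}
    - {"hand":-1,"delta_pos":[2,0,110],"yaw":0}
    - {"hand":-1,"delta_pos":[2,0,110],"yaw":0}
    - {"hand":-1,"delta_pos":[2,0,110],"yaw":0}
    - {"hand":-1,"delta_pos":[2,0,110],"yaw":0}

```text
clock: 23.03
position: [571.8, -304.7, 103.5]
ee_rot: [0.735, -0.678, 0.002, -0.001]
contact_force: [-0.3, 0.9, 6.5]
gripper_width: 27.3
grasp_force: 59.1
```

Emit:
apply_moves:
  rows:
    - {"hand":-1,"delta_pos":[0,0,-10],"yaw":0}
    - {"hand":-1,"delta_pos":[0,0,-45],"yaw":0}
    - {"hand":-1,"delta_pos":[0,0,-85],"yaw":0}
    - {"hand":-1,"delta_pos":[0,0,-120],"yaw":0}
    - {"hand":-1,"delta_pos":[0,0,-124],"yaw":0}
    - {"hand":-1,"delta_pos":[0,0,-124],"yaw":0}

```text
clock: 23.53
position: [571.7, -304.7, 229.3]
ee_rot: [0.735, -0.678, 0.003, -0.002]
contact_force: [0.5, -0.4, -0.8]
gripper_width: 26.9
grasp_force: 59.2
```

Run:
```python
from h import *
for _ in range(4): imaging.get_image("side")
print(read_state()["position"],go(491.9,263.9,224,.08))
```

```text
[ 569.57733474 -303.86137921  223.18812621] (array([-5.721e+02,  3.230e+01,  4.000e-01]), -0.0)
```

Emit:
apply_moves:
  rows:
    - {"hand":-1,"delta_pos":[-20,1,0],"yaw":0}
    - {"hand":-1,"delta_pos":[-60,3,0],"yaw":0}
    - {"hand":-1,"delta_pos":[-100,6,0],"yaw":0}
    - {"hand":-1,"delta_pos":[-140,8,0],"yaw":0}
    - {"hand":-1,"delta_pos":[-180,10,0],"yaw":0}
    - {"hand":-1,"delta_pos":[-220,12,0],"yaw":0}
    - {"hand":-1,"delta_pos":[-260,15,0],"yaw":0}
    - {"hand":-1,"delta_pos":[-300,17,0],"yaw":0}
    - {"hand":-1,"delta_pos":[-340,19,0],"yaw":0}
    - {"hand":-1,"delta_pos":[-380,21,0],"yaw":0}
    - {"hand":-1,"delta_pos":[-415,23,0],"yaw":0}
    - {"hand":-1,"delta_pos":[-440,25,0],"yaw":0}

```text
clock: 24.73
position: [509.4, 134.8, 223.8]
ee_rot: [0.735, -0.678, -0.001, 0.001]
contact_force: [-0.0, -0.7, -0.6]
gripper_width: 27.4
grasp_force: 59.2
```

Emit:
apply_moves:
  rows:
    - {"hand":-1,"delta_pos":[-30,2,0],"yaw":0}
    - {"hand":-1,"delta_pos":[-65,4,0],"yaw":0}
    - {"hand":-1,"delta_pos":[-95,6,0],"yaw":0}
    - {"hand":-1,"delta_pos":[-120,7,0],"yaw":0}
    - {"hand":-1,"delta_pos":[-130,7,0],"yaw":0}
    - {"hand":-1,"delta_pos":[-132,7,0],"yaw":0}
    - {"hand":-1,"delta_pos":[-132,7,0],"yaw":0}

```text
clock: 25.32
position: [492.5, 263.2, 224.0]
ee_rot: [0.735, -0.678, -0.0, 0.001]
contact_force: [-0.2, -0.4, 0.1]
gripper_width: 27.0
grasp_force: 59.2
```

Run:
```python
from h import *
for _ in range(4): imaging.get_image("side")
print(read_state()["position"],go(491.9,263.9,100,.08))
```

```text
[493.113674   262.02605961 225.08408572] (array([ -2. ,   1. , 125.1]), -0.002)
```

Emit:
apply_moves:
  rows:
    - {"hand":-1,"delta_pos":[-1,1,30],"yaw":0}
    - {"hand":-1,"delta_pos":[-1,1,65],"yaw":0}
    - {"hand":-1,"delta_pos":[-1,1,90],"yaw":0}
    - {"hand":-1,"delta_pos":[-1,1,105],"yaw":0}
    - {"hand":-1,"delta_pos":[-1,1,115],"yaw":0}
    - {"hand":-1,"delta_pos":[-1,1,120],"yaw":0}
    - {"hand":-1,"delta_pos":[-1,1,122],"yaw":0}
    - {"hand":-1,"delta_pos":[-1,1,124],"yaw":0}
    - {"hand":-1,"delta_pos":[-1,1,125],"yaw":0}
    - {"hand":-1,"delta_pos":[-1,1,126],"yaw":0}
    - {"hand":-1,"delta_pos":[-1,1,126],"yaw":0}
    - {"hand":-1,"delta_pos":[-1,1,126],"yaw":0}

```text
clock: 26.52
position: [492.1, 264.5, 99.8]
ee_rot: [0.735, -0.678, 0.0, -0.001]
contact_force: [-0.4, -0.1, -0.7]
gripper_width: 27.4
grasp_force: 59.2
```

Emit:
apply_moves:
  rows:
    - {"hand":-1,"delta_pos":[0,0,1],"yaw":0}
    - {"hand":-1,"delta_pos":[0,0,1],"yaw":0}
    - {"hand":-1,"delta_pos":[0,0,2],"yaw":0}
    - {"hand":-1,"delta_pos":[0,0,2],"yaw":0}

```text
clock: 26.85
position: [492.1, 264.4, 97.5]
ee_rot: [0.735, -0.678, 0.0, -0.0]
contact_force: [-0.5, -0.1, 1.4]
gripper_width: 27.1
grasp_force: 59.4
```

Green just touches the floor (z force went from -0.7 to +1.4 N), so I'll release.

Emit:
apply_moves:
  rows:
    - {"hand":-1,"delta_pos":[0,0,0],"yaw":0}
    - {"hand":0.3,"delta_pos":[0,0,0],"yaw":0}
    - {"hand":0.3,"delta_pos":[0,0,0],"yaw":0}
    - {"hand":0.3,"delta_pos":[0,0,0],"yaw":0}
    - {"hand":0.3,"delta_pos":[0,0,0],"yaw":0}
    - {"hand":0.3,"delta_pos":[0,0,-10],"yaw":0}
    - {"hand":0.3,"delta_pos":[0,0,-40],"yaw":0}
    - {"hand":0.4,"delta_pos":[0,0,-80],"yaw":0}
    - {"hand":0.4,"delta_pos":[0,0,-120],"yaw":0}
    - {"hand":0.4,"delta_pos":[0,0,-130],"yaw":0}
    - {"hand":0.4,"delta_pos":[0,0,-130],"yaw":0}
    - {"hand":0.4,"delta_pos":[0,0,-130],"yaw":0}

```text
clock: 27.85
position: [491.8, 264.4, 228.3]
ee_rot: [0.735, -0.678, -0.0, -0.001]
contact_force: [-0.8, -0.2, -1.0]
gripper_width: 59.6
grasp_force: 0.0
```

Emit:
apply_moves:
  rows:
    - {"hand":0.4,"delta_pos":[41,0,-20],"yaw":0}
    - {"hand":0.4,"delta_pos":[82,0,-20],"yaw":0}
    - {"hand":0.4,"delta_pos":[123,0,-20],"yaw":0}
    - {"hand":0.4,"delta_pos":[164,0,-20],"yaw":0}
    - {"hand":0.4,"delta_pos":[205,0,-20],"yaw":0}
    - {"hand":0.4,"delta_pos":[246,0,-20],"yaw":0}
    - {"hand":0.4,"delta_pos":[287,0,-20],"yaw":0}
    - {"hand":0.4,"delta_pos":[328,0,-20],"yaw":0}
    - {"hand":0.4,"delta_pos":[369,0,-20],"yaw":0}
    - {"hand":0.4,"delta_pos":[380,0,-20],"yaw":0}
    - {"hand":0.4,"delta_pos":[380,0,-20],"yaw":0}

```text
clock: 28.77
position: [521.3, -117.2, 245.2]
ee_rot: [0.733, -0.68, -0.002, 0.002]
contact_force: [-0.6, -1.3, -0.7]
gripper_width: 59.6
grasp_force: 0.0
```

Run:
```python
from h import *
s=imaging.get_image("side"); t=imaging.get_image("top")
c=cv2.resize(s["pixels"][200:390,200:330],None,fx=3,fy=3,interpolation=cv2.INTER_CUBIC); d=cv2.resize(t["pixels"][110:300,120:290],None,fx=2.4,fy=2.4,interpolation=cv2.INTER_CUBIC)
o=np.zeros((570,800,3),np.uint8); o[:,:390]=c; o[:d.shape[0],390:390+d.shape[1]]=d[:,:410]
cv2.imwrite("pics/fin.png",o[:,:,::-1])
for k,q in dict(w=(502.1,108.2),r=(498.7,160.1),y=(495.3,212),g=(491.9,263.9)).items():
    a=project(s,[*q,99]); b=project(t,[*q,99]); print(k,"expected cap px, pic:",((a[1]-200)*3).round(),((a[0]-200)*3).round(),"|",(390+(b[1]-120)*2.4).round(),((b[0]-110)*2.4).round())
```

```text
w expected cap px, pic: 236.0 190.0 | 695.0 214.0
r expected cap px, pic: 214.0 250.0 | 616.0 217.0
y expected cap px, pic: 190.0 315.0 | 537.0 220.0
g expected cap px, pic: 163.0 385.0 | 458.0 224.0
```

View pics/fin.png

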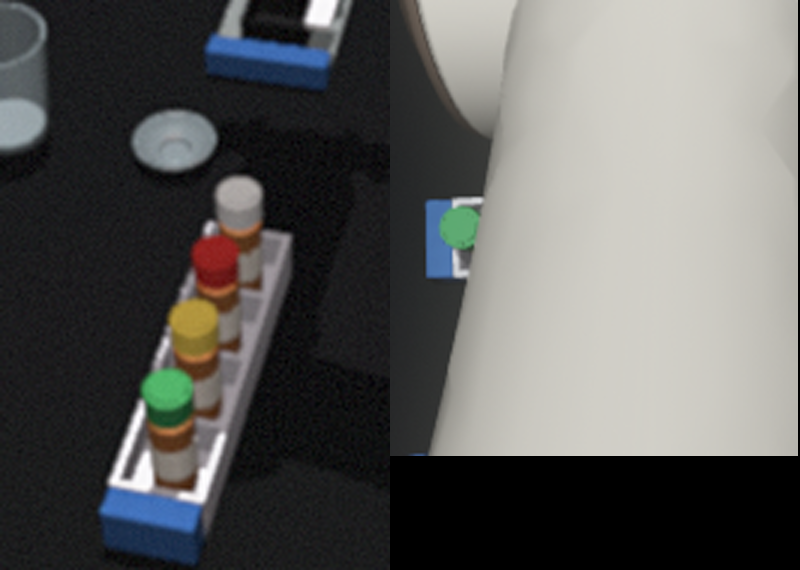

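All four vials stand upright and free. The caps at (239,192), (216,252), (194,316) and (168,386) lie within about 2 mm of the expected pixels, in the order white, red, yellow, green towards the blue end. Handing in.

```bash
python3 -c "
from bench import workorder
print(workorder.job_done())"
```

```text
the job is handed in; nothing more can be done
None
```

All four vials are upright and released in the bench rack in reverse order, confirmed in the last side picture; the job is handed in, but the hand-in call returned no verdict.

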